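# Swap parts in a bench caliper and close its jaw on the next one

## Task

Take the red spacer out of the bench caliper and lay it flat in the blue tray; then lay the stepped aluminium riser block flat, right way up and lengthwise on the caliper's bed and let go of it. Slide the jaw by its orange grip gently shut on the riser until the spring-loaded brass plunger at the other end is pushed in about half way (5 mm, pointer in the green), and leave it closed like that. Leave the brass block, the lens mount, the jar and the screwdriver where they are.

Things in the scene. Friction and masses are not known exactly. Their poses are not given: they have to be found in the camera images.
- gauge: Fixed bench caliper: black base 100 mm (x) by 250 mm (y), 14 mm thick; origin at the centre of its underside, z up. The jaw slides along y over a steel bed 30 mm wide (x), top 24 mm above the table, y -90 to +110 mm. Grey plunger housing 60 x 40 mm at y -125 to -85 mm, top at 70 mm; a white pointer on it rises 9 mm beside a red-green-red scale.
- bed (a point): Centre of the bed's top face (gauge x = 0, y = 0, z = 24 mm); axes as the gauge.
- jaw (a joint): Travel of the sliding steel jaw, m: 0 = fully open, grows to 0.100 as it closes towards the plunger (gauge -y). Gap from jaw face to resting plunger = 0.140 - value. About 9 N of friction; it stays where it is left. Jaw 44 mm wide (x), 30 mm long (y), 26 to 68 mm above the table, orange grip on top.
- jaw_grip (a point): Where to grip the jaw: 88 mm above the table, in the orange grip, a block 18 mm thick (gauge x), 24 mm long (gauge y), from 68 to 98 mm above the table. 16 mm behind (gauge +y of) the jaw face.
- jaw_face (a point): Centre of the jaw's contact face, 35 mm above the table, which faces gauge -y.
- plunger (a joint): How far the spring-loaded plunger is pushed in, in m: 0 = out, at rest; 0.010 = stop. Spring 0.7 N per mm. The pointer is in the green from about 0.002 to 0.008.
- plunger_face (a point): Centre of the plunger's brass contact disc (20 mm across), 35 mm above the table; at rest at gauge y = -70 mm; it faces gauge +y and is pushed to -y.
- riser: Bare aluminium riser block, the next part, 0.3 kg: 90 mm long (x), 36 wide (y), 40 high; origin at the centre of its underside. The upper 18 mm is cut away over the 30 mm at its -x end (a step), so full height runs from x = -15 to +45 mm. Starts in the green tray. Its 90 mm length is gauged; either end may face the plunger.
- spacer: Red-anodised block, the part gauged before, 0.26 kg: 70 mm long (its x), 36 mm wide (y), 40 mm high; origin at the centre of its underside. It starts on the caliper's bed, lengthwise between plunger and jaw.
- in_tray: Green low tray, fixed: 120 mm (x) by 210 mm (y), walls 4 mm thick and 14 mm high, floor about 4 mm; origin at the centre of its underside. The riser and the brass block lie in it side by side, each roughly along the tray's x; which side varies.
- out_tray: Blue low tray, fixed, empty: 150 mm (x) by 130 mm (y), walls 4 mm thick and 18 mm high, floor about 4 mm; origin at the centre of its underside. For the red spacer.
- brass_block: Plain brass block 80 x 30 x 30 mm (x, y, z) beside the riser in the green tray; origin at the centre of its underside. Not to be moved.
- lens_mount: Lens in a black square mount on a steel post, standing loose on the table: round foot 56 mm across, 131 mm high, the mount 56 mm wide; origin at the centre of its underside. Tips easily; not to be moved.
- jar: Clear jar with white cap, 60 mm across, 50 mm high; origin at the centre of its underside. Not to be moved.
- driver: Screwdriver with red handle, 150 mm long (its x), lying on the table on the robot side of the caliper, up to 30 mm high. Not to be moved.
Things that resemble listed ones, but are neither listed nor needed, are in the scene too. Of the things that look like the spacer, the larger one is meant. There is more than one size of the out_tray; the one meant has the size given above.

How it is judged:
By the outcome, as a careful person would: the job done as asked, in the order asked, and still so for the second after the job is handed in, with the robot touching nothing.
It also fails if it takes over 72 s, if anything falls off the work surface, if the arm or the gripper's body presses on something with over 40 N, if the wrist force passes 120 N, or if a joint passes its speed limit or range.

## Robot

A 6-joint arm with a two-finger parallel gripper is mounted at the origin on the work surface. World frame = base frame: x ahead of the robot, y to its left, z up, the work surface at z = 0. Lengths are in m, angles in degrees, forces in N, time in s.
With the tool pointing down it reaches from about 0.325 to 0.775 m from the base axis. Payload 5.5 kg.
Tool frame: the origin (TCP) lies between the finger pads; the fingertips stand 8 mm ahead of it and the grasp point (between the pads) lies 11 mm behind it; y points along the fingers, z is the direction in which the jaws open and shut, and the axes are right-handed (so a half turn about y gives the same grasp; the last joint's range is limited). The gripper opens to 88 mm and grips with 3 to 60 N. Pads are 20 mm wide; open, the fingers measure 115 mm over their backs; the gripper's body (75 mm by 178 mm) begins 61 mm behind the grasp point.
Start: joints at [73.7, 5.22, 70.514, -0, 104.267, -3.249], TCP at [0.136, 0.585, 0.231] pointing down, gripper open.
Joint ranges: [-164.24, 164.24], [-49.07, 125.15], [9.68, 141.18], [-86.29, 266.29], [3.28, 154.24], [-151.56, 151.56]. Speed limits (degrees/s): [147.25, 147.25, 172.46, 180, 180, 180].

## Interface

Orientations are given as [roll, pitch, yaw] about the fixed x, y, z axes, in that order (R = Rz(yaw) Ry(pitch) Rx(roll)).
In Python, from plant import bot gives the robot as it stands. The module is installed in compiled form; this text tells all that it offers.
- The arm moves only by the shell command python3 -m crank 'ROWS'. ROWS is a JSON object of lists of equal length, an entry for each row: "claw": the closure, from 0 (fully open) to 1 (shut); "xyz": the shift along the tool's x, y, z in m, a list of three; "roll": the turn about the tool's y in rad. A call has 1 to 20 rows; each row shifts and turns the commanded pose from where the row before left it, along the tool's axes as they then stand; what a row does not reach is not made up. A row lasts 1/12 s, in which the tool goes at most 41.7 mm and 7.16 degrees, less where a joint would pass 70% of its speed; a pose out of reach is approached as far as the arm can. A call with a gripper value outside its range is refused whole. The fingers move at their own pace and stop on an object; the grip force is fixed at half the most. Time passes only in rows, so rows that do not move let the fingers close. It gives the time, the measured TCP pose, the force and the opening at its end, in the units of the state.
- bot.get_state(): the state, without advancing time (a new reading comes with each control period).
- bot.grab_frame(name): name is "side" or "top"; returns the picture (400x640x3 uint8, blue, green, red); there is no depth.
- bot.get_calibration(name): a dict with "intrinsics" (3x3 intrinsics, pixels), "D" ([k1, k2, p1, p2, k3] as OpenCV has them; the pictures are not rectified), "R" (3x3) and "t" (3): a world point X has camera coordinates R X + t. Camera axes: x right, y down, z forward; pixel columns grow to the right and rows downward; lengths in m; the calibration is good to about 2 mm. A picture is of the moment at which its call begins. get_calibration takes no time and is no camera call.
- bot.hand_in(): hands the job in, once; it reports no verdict.
The state is a dict: "time": time; "qpos": joint angles; "dq": joint speeds; "joint_efforts": joint torques, N m; "eef_pos": TCP position; "eef_rot": TCP orientation; "ft_force": force on the tool from outside, world axes, zero at the start; "ft_torque": the same for the moment, N m; "width": opening from 0.0 (shut) to 1.0 (fully open).
Only numpy, scipy, OpenCV 4.12 (cv2) and the standard library are available. Lean on these libraries where they do the work, as an engineer would, in place of code of your own. Each camera call takes 0.05 s, during which the arm holds its last target.

## Working session

There is one attempt and no reset: what is moved stays moved. The work goes in short steps, Python scripts to look and compute and a shell command to move; the robot and the scene stay as the last step left them, time stands still between calls to the robot, and variables do not carry over. Pictures are saved under pics/ and viewed, and the job is handed in when it is done.

```bash
mkdir -p pics; python3 - <<'E'
from plant import bot
import cv2,json
print(bot.get_state())
for n in("side","top"):
    cv2.imwrite(f"pics/{n}0.png",bot.grab_frame(n)); c=bot.get_calibration(n); print(n,c)
E
```

```text
{'time': 0.0, 'qpos': array([ 7.36977223e+01,  5.26511829e+00,  7.05815076e+01,  4.76949279e-05,
        1.04268851e+02, -3.24843789e+00]), 'dq': array([ 0.03507365, -0.02931272,  0.06192415, -0.08093714,  0.0289088 ,
       -0.03126613]), 'joint_efforts': array([ 7.49279388e-04, -4.46464169e+01, -4.06439745e+01,  6.98802131e-02,
        2.97350041e-02, -1.33883032e-04]), 'eef_pos': array([0.13543704, 0.58421485, 0.22948956]), 'eef_rot': array([-9.01152883e+01,  6.58971064e-03, -1.30538347e+01]), 'ft_force': array([ 0.41000867,  0.77106416, -0.32339746]), 'ft_torque': array([ 0.02617204, -0.03700634,  0.04019248]), 'width': 0.9961469665051707}
side {'intrinsics': array([[493.38733217,   0.        , 318.52542225],
       [  0.        , 493.38733217, 196.73360816],
       [  0.        ,   0.        ,   1.        ]]), 'D': array([-0.01371082,  0.        ,  0.        ,  0.        ,  0.        ]), 'R': array([[ 0.74131019, -0.67116073, -0.00157476],
       [-0.42163066, -0.46387124, -0.77913481],
       [ 0.52219421,  0.57824454, -0.62685442]]), 't': array([-0.45880336,  0.25376062,  1.26582805])}
top {'intrinsics': array([[415.23297819,   0.        , 323.42456086],
       [  0.        , 415.23297819, 200.06451631],
       [  0.        ,   0.        ,   1.        ]]), 'D': array([0.01957961, 0.        , 0.        , 0.        , 0.        ]), 'R': array([[ 6.46703840e-02, -9.97906673e-01,  1.13169093e-04],
       [-9.75210586e-01, -6.32235887e-02, -2.12054451e-01],
       [ 2.11617707e-01,  1.36032791e-02, -9.77257846e-01]]), 't': array([-0.10019207,  0.53176132,  1.26342707])}
```

View pics/side0.png

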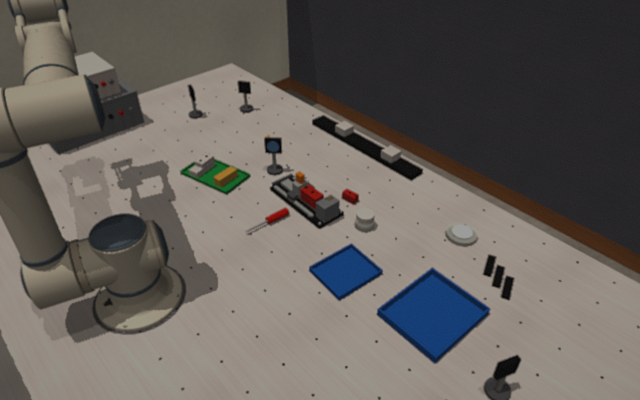

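View pics/top0.png

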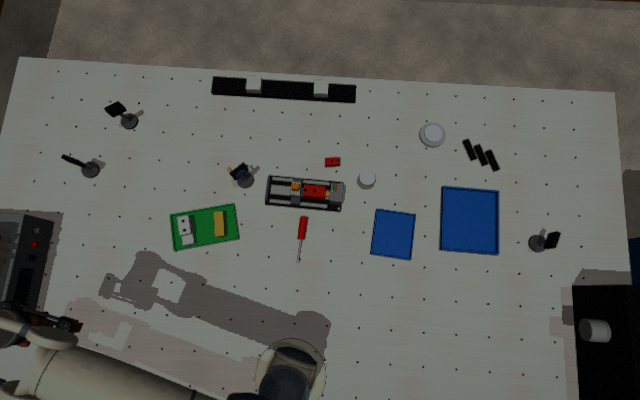

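Candidates seen: spacer – red block in the caliper at top (315,192), small red block on the table (332,161), red driver handle (303,228). Out tray – small blue (393,234), large blue (470,220). Next, crops and measured sizes.

```bash
cat > h.py <<'E'
import numpy as np,cv2
from plant import bot
C={n:bot.get_calibration(n) for n in("side","top")}
def ray(n,uv):
    c=C[n];p=cv2.undistortPoints(np.array([[uv]],float),c["intrinsics"],c["D"])[0,0]
    return -c["R"].T@c["t"], c["R"].T@np.array([p[0],p[1],1])
def cast(n,uv,z):
    o,d=ray(n,uv); return o+d*(z-o[2])/d[2]
def proj(n,X):
    c=C[n];return cv2.projectPoints(np.array(X,float).reshape(-1,1,3),cv2.Rodrigues(c["R"])[0],c["t"],c["intrinsics"],c["D"])[0][:,0]
def crop(im,x0,y0,x1,y1,k,f): cv2.imwrite(f,cv2.resize(im[y0:y1,x0:x1],None,fx=k,fy=k,interpolation=cv2.INTER_CUBIC))
def blobs(n,im,lo,hi,z,minA=30):
    hsv=cv2.cvtColor(im,cv2.COLOR_BGR2HSV);m=cv2.inRange(hsv,lo,hi)
    if lo[0]==0: m|=cv2.inRange(hsv,(170,lo[1],lo[2]),(180,255,255))
    for c in cv2.findContours(m,cv2.RETR_EXTERNAL,cv2.CHAIN_APPROX_NONE)[0]:
        if cv2.contourArea(c)<minA: continue
        P=np.array([cast(n,p,z)[:2] for p in c[:,0].astype(float)],np.float32)
        r=cv2.minAreaRect(P*1000);print(n,"px",np.round(c[:,0].mean(0)),"centre",np.round(r[0],1),"size",np.round(r[1],1),"ang",round(r[2],1))
E
python3 - <<'E'
from h import *
s=cv2.imread("pics/side0.png");t=cv2.imread("pics/top0.png")
crop(t,260,145,380,235,6,"pics/t_g.png");crop(t,160,195,250,260,8,"pics/t_tray.png")
crop(s,255,160,385,240,6,"pics/s_g.png");crop(s,170,130,260,200,8,"pics/s_tray.png")
for z in(.018,):blobs("top",t,(100,120,60),(125,255,255),z,300);blobs("side",s,(100,120,60),(125,255,255),z,300)
for z in(.014,):blobs("top",t,(45,100,50),(80,255,255),z,300);blobs("side",s,(45,100,50),(80,255,255),z,300)
blobs("top",t,(0,150,80),(8,255,255),.064,20)
E
```

```text
top px [393. 234.] centre [ 450.3 -296. ] size [129.4 149.3] ang 84.9
top px [470. 220.] centre [ 512.3 -542. ] size [180.3 210.5] ang 88.6
side px [432. 314.] centre [ 504.8 -542. ] size [184.3 220.3] ang 88.9
side px [345. 271.] centre [ 441.2 -301.9] size [133.1 151.4] ang 85.3
top px [204. 227.] centre [434.8 316.4] size [119.5 208.8] ang 14.3
side px [214. 176.] centre [425.9 308.6] size [122.4 207.4] ang 14.3
top px [302. 227.] centre [445.3  -3.5] size [20.6 71.1] ang 84.9
top px [313. 191.] centre [564.2 -32.5] size [68.7 34.6] ang 89.2
top px [332. 161.] centre [666.2 -85. ] size [20.2 45.3] ang 3.7
```

View pics/t_g.png

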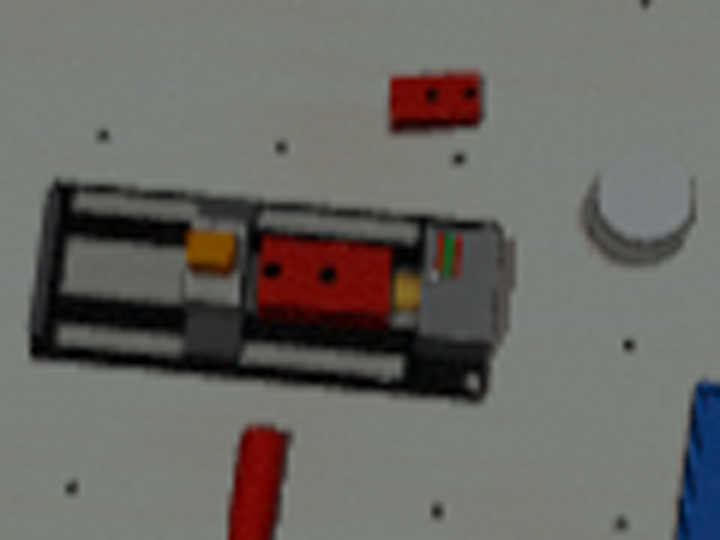

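View pics/t_tray.png

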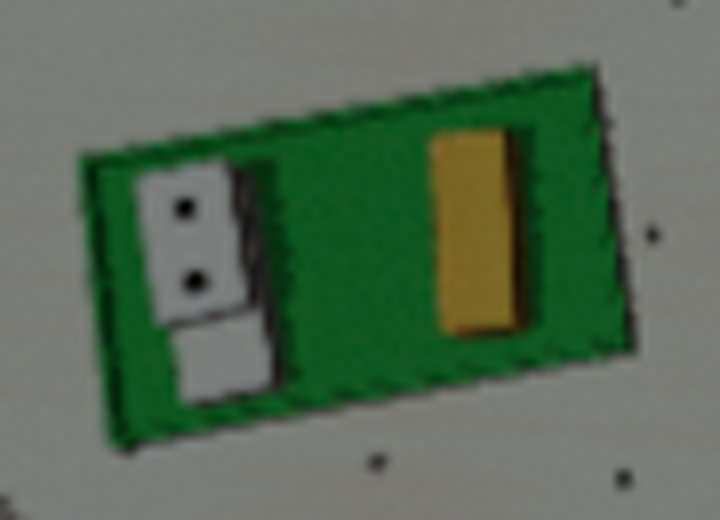

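View pics/s_g.png

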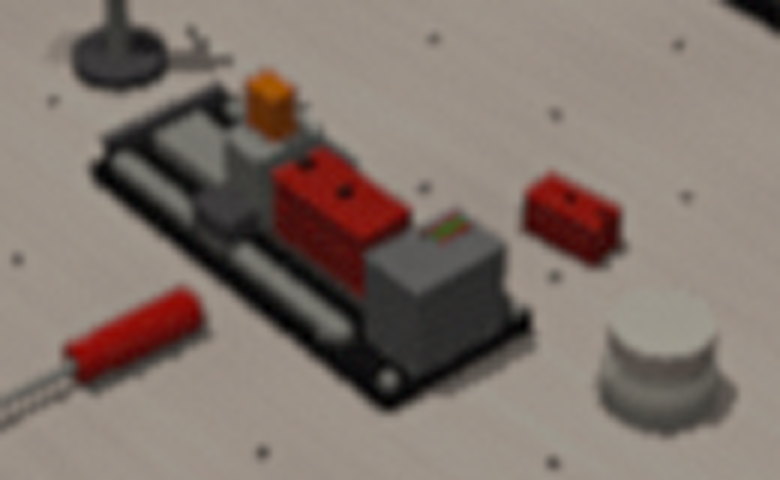

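View pics/s_tray.png

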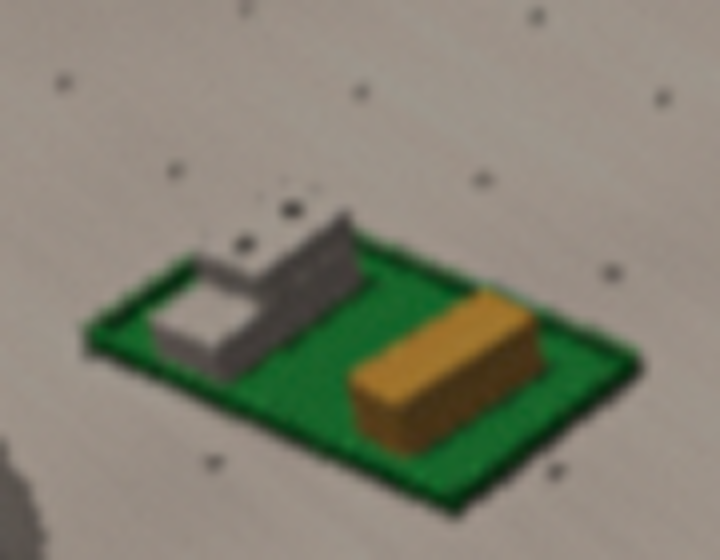

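```bash
python3 - <<'E'
from h import *
s=cv2.imread("pics/side0.png");t=cv2.imread("pics/top0.png")
for n in C: print(n,"cam",-C[n]["R"].T@C[n]["t"])
for v in (100,120,140): print(v);blobs("top",t,(0,150,v),(8,255,255),.064,15);blobs("side",s,(0,150,v),(8,255,255),.064,15)
print("orange .098")
for v in(110,150):blobs("top",t,(10,150,v),(25,255,255),.098,5);blobs("side",s,(10,150,v),(25,255,255),.098,5)
def tri(a,b):
    o1,d1=ray("top",a);o2,d2=ray("side",b)
    k=np.linalg.lstsq(np.c_[d1,-d2],o2-o1,rcond=None)[0]
    p,q=o1+k[0]*d1,o2+k[1]*d2
    return np.round((p+q)/2*1000,1),np.round((p-q)*1000,1)
T=lambda x,y:(260+(x+.5)/6-.5,145+(y+.5)/6-.5)
S=lambda x,y:(255+(x+.5)/6-.5,160+(y+.5)/6-.5)
T2=lambda x,y:(160+(x+.5)/8-.5,195+(y+.5)/8-.5)
S2=lambda x,y:(170+(x+.5)/8-.5,130+(y+.5)/8-.5)
print("spacer hole1",tri(T(271,270),S(305,163)),"hole2",tri(T(328,274),S(346,192)))
print("housing far-right",tri(T(500,228),S(505,245)),"far left",tri(T(425,220),S(452,212)),"near-left",tri(T(418,338),S(368,258)),"near right",tri(T(490,345),S(420,293)))
print("base px",[np.round(cast("top",T(*p),.014)*1000,1) for p in((58,182),(500,225),(485,400),(32,355))])
print("riser holes",tri(T2(185,208),S2(292,209)),tri(T2(195,281),S2(245,243)))
print("jar cap",tri(T(646,195),S(662,320)))
print("lens foot top",cast("top",(247,181),.01))
print("lens foot side",cast("side",S(118,50),.01))
E
```

```text
side cam [-0.21389921 -0.92217671  0.99048113]
top cam [ 0.25769519 -0.08354923  1.34746771]
100
top px [302. 227.] centre [445.3  -3.5] size [16.  69.1] ang 84.0
top px [313. 190.] centre [564.6 -32.9] size [67.6 31.2] ang 88.8
top px [332. 160.] centre [666.2 -85. ] size [20.2 45.3] ang 3.7
side px [277. 214.] centre [415.8 -47.8] size [18.2 68.3] ang 86.7
side px [350. 193.] centre [ 638.6 -119.2] size [19.5 42.6] ang 7.6
side px [311. 192.] centre [558.  -34.8] size [69.1 34.4] ang 87.6
120
side px [277. 214.] centre [417.1 -46. ] size [14.5 65.9] ang 86.7
side px [350. 193.] centre [ 639.5 -118.4] size [17.5 41.4] ang 8.0
side px [311. 192.] centre [559.  -33.7] size [67.5 30.5] ang 89.4
140
side px [276. 213.] centre [417.3 -42.4] size [ 7.3 60.8] ang 86.6
orange .098
top px [219. 223.] centre [435.8 246.5] size [71.3 25.7] ang 9.9
top px [327. 194.] centre [549.8 -77.4] size [9.5 9.3] ang 3.6
top px [295. 186.] centre [567.   26.2] size [12.8 21.7] ang 3.7
side px [300. 174.] centre [559.6  22.1] size [21.2 15.6] ang 79.9
side px [225. 173.] centre [393.7 180.9] size [73.8 28.
[... 293 characters left out ...]
ight (array([ 593.7, -122.2,   64.3]), array([ 5.3, -3.6,  1.5])) far left (array([596.2, -82. ,  60.2]), array([ 6.1, -4.1,  1.6])) near-left (array([533.4, -84. ,  65.1]), array([ 0.9, -0.6,  0.2])) near right (array([ 532.1, -122.2,   67. ]), array([ 0., -0.,  0.]))
base px [array([620.3, 120.5,  14. ]), array([ 611.5, -125.6,   14. ]), array([ 512.7, -122.8,   14. ]), array([521.7, 125.6,  14. ])]
riser holes (array([443.3, 377.3,  41.9]), array([ 3.3, -1.8, -0.2])) (array([414.9, 369.4,  41.5]), array([ 2.9, -1.5, -0.2]))
jar cap (array([ 622.6, -201.1,   48.4]), array([ 3. , -2.1,  1. ]))
lens foot top [0.59562735 0.19297359 0.01      ]
lens foot side [0.59634811 0.20065339 0.01      ]
```

Chosen: the spacer is the red block in the caliper (top 313,190, measured ≈68×34 at z≈62). The out tray is the smaller blue one (393,234), measured 150×130. In the crops the small red block by the jar (≈45×20) and the 180×210 blue tray are decoys. Turn first.

```bash
cat >> h.py <<'E'
def need(x,y,z,yaw):
    s=bot.get_state();p=s["eef_pos"];a=s["eef_rot"];w=np.radians(a[2])
    d=np.array([x,y,z])-p
    turn=(yaw-a[2]+180)%360-180
    w2=np.radians(yaw)
    f=lambda w:np.round([d[0]*np.cos(w)+d[1]*np.sin(w),-d[2],-d[0]*np.sin(w)+d[1]*np.cos(w)],4)
    print("t",round(s["time"],2),"pos",p.round(4),"rot",a.round(2),"roll",round(-np.radians(turn),4),"xyz now",f(w),"xyz at yaw",f(w2),"F",s["ft_force"].round(1),"w",round(s["width"],3))
E
python3 -m crank '{"claw":[0,0,0,0,0,0,0,0,0,0,0],"xyz":[[0,0,0],[0,0,0],[0,0,0],[0,0,0],[0,0,0],[0,0,0],[0,0,0],[0,0,0],[0,0,0],[0,0,0],[0,0,0]],"roll":[0.1249,0.1249,0.1249,0.1249,0.1249,0.1249,0.1249,0.1249,0.1249,0.1249,0.1249]}'
python3 -c "
from h import *
need(.565,-.033,.18,-92)"
```

```text
time: 1.02
eef_pos: [0.1355, 0.5843, 0.2299]
eef_rot: [-90.0, -0.1, -92.1]
ft_force: [0.6, 0.9, 0.3]
width: 1.001
t 1.02 pos [0.1355 0.5843 0.2299] rot [-9.002e+01 -7.000e-02 -9.212e+01] roll -0.0021 xyz now [0.601  0.0499 0.4521] xyz at yaw [0.602  0.0499 0.4508] F [0.6 0.9 0.3] w 1.001
```

```bash

python3 -m crank '{"claw":[0,0,0,0,0,0,0,0,0,0,0,0,0,0,0,0,0,0,0,0],"xyz":[[0.03,0.0025,0.0225],[0.03,0.0025,0.0225],[0.03,0.0025,0.0225],[0.03,0.0025,0.0225],[0.03,0.0025,0.0225],[0.03,0.0025,0.0225],[0.03,0.0025,0.0225],[0.03,0.0025,0.0225],[0.03,0.0025,0.0225],[0.03,0.0025,0.0225],[0.03,0.0025,0.0225],[0.03,0.0025,0.0225],[0.03,0.0025,0.0225],[0.03,0.0025,0.0225],[0.03,0.0025,0.0225],[0.03,0.0025,0.0225],[0.03,0.0025,0.0225],[0.03,0.0025,0.0225],[0.03,0.0025,0.0225],[0.03,0.0025,0.0225]],"roll":[0,0,0,0,0,0,0,0,0,0,0,0,0,0,0,0,0,0,0,0]}'
python3 -m crank '{"claw":[0,0],"xyz":[[0,0,0],[0,0,0]],"roll":[0,0]}'
python3 -c "
from h import *
need(.565,-.033,.039,-92)
i=bot.grab_frame('top');crop(i,240,130,380,235,5,'pics/t1.png')
i=bot.grab_frame('side');crop(i,240,100,380,235,5,'pics/s1.png')"
```

```text
time: 2.68
eef_pos: [0.5673, -0.0309, 0.18]
eef_rot: [-90.0, 0.0, -91.8]
ft_force: [0.2, 1.0, 1.3]
width: 1.001
time: 2.85
eef_pos: [0.5668, -0.0306, 0.1789]
eef_rot: [-90.2, 0.0, -91.9]
ft_force: [0.3, 0.1, -0.0]
width: 0.998
t 2.85 pos [ 0.5668 -0.0306  0.1789] rot [-9.018e+01  2.000e-02 -9.195e+01] roll 0.0009 xyz now [ 0.0024  0.1399 -0.0017] xyz at yaw [ 0.0024  0.1399 -0.0017] F [ 0.3  0.1 -0. ] w 0.998
```

View pics/t1.png

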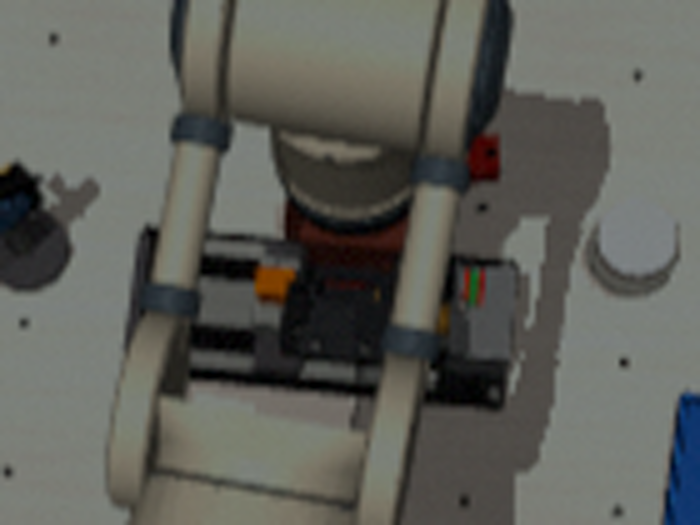

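View pics/s1.png

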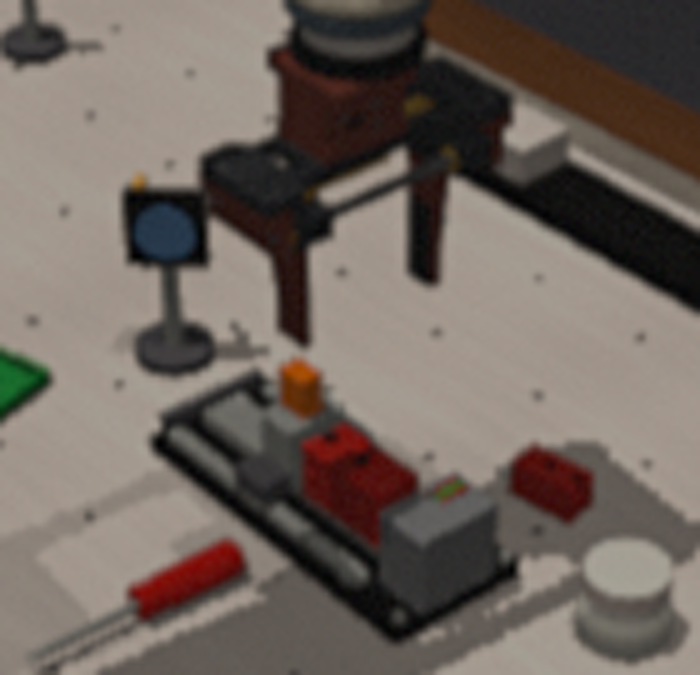

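The side view shows the open fingers astride the spacer (365,475 in the crop), clear of the grip and housing. Going down.

```bash

python3 -m crank '{"claw":[0,0,0,0,0,0,0,0,0],"xyz":[[0.0024,0.02,-0.0017],[0,0.02,0],[0,0.02,0],[0,0.02,0],[0,0.02,0],[0,0.02,0],[0,0.01,0],[0,0.01,0],[0,0,0]],"roll":[0,0,0,0,0,0,0,0,0]}'
python3 -m crank '{"claw":[0.5,1,1,1,1,1,1,1,1,1],"xyz":[[0,0,0],[0,0,0],[0,0,0],[0,0,0],[0,0,0],[0,0,0],[0,0,0],[0,0,0],[0,0,0],[0,0,0]],"roll":[0,0,0,0,0,0,0,0,0,0]}'
```

```text
time: 3.7
eef_pos: [0.5639, -0.0305, 0.0391]
eef_rot: [-90.1, 0.0, -91.7]
ft_force: [-0.1, 0.6, -0.6]
width: 1.0
time: 4.53
eef_pos: [0.5646, -0.0314, 0.0407]
eef_rot: [-90.1, 0.0, -91.8]
ft_force: [-2.7, 0.9, 2.8]
width: 0.406
```

```bash

python3 -m crank '{"claw":[1,1,1,1,1,1,1,1],"xyz":[[0,-0.005,0],[0,-0.01,0],[0,-0.015,0],[0,-0.02,0],[0,-0.02,0],[0,-0.02,0],[0,-0.02,0],[0,-0.01,0]],"roll":[0,0,0,0,0,0,0,0]}'
python3 -c "
from h import *
need(.447,-.299,.16,-92)
i=bot.grab_frame('side');crop(i,240,100,380,235,5,'pics/s2.png')"
```

```text
time: 5.2
eef_pos: [0.566, -0.0316, 0.1644]
eef_rot: [-89.7, -0.0, -91.8]
ft_force: [-1.1, 0.3, -2.2]
width: 0.406
t 5.2 pos [ 0.566  -0.0316  0.1644] rot [-8.974e+01 -2.000e-02 -9.177e+01] roll 0.004 xyz now [ 0.271   0.0044 -0.1107] xyz at yaw [ 0.2714  0.0044 -0.1096] F [-1.1  0.3 -2.2] w 0.406
```

View pics/s2.png

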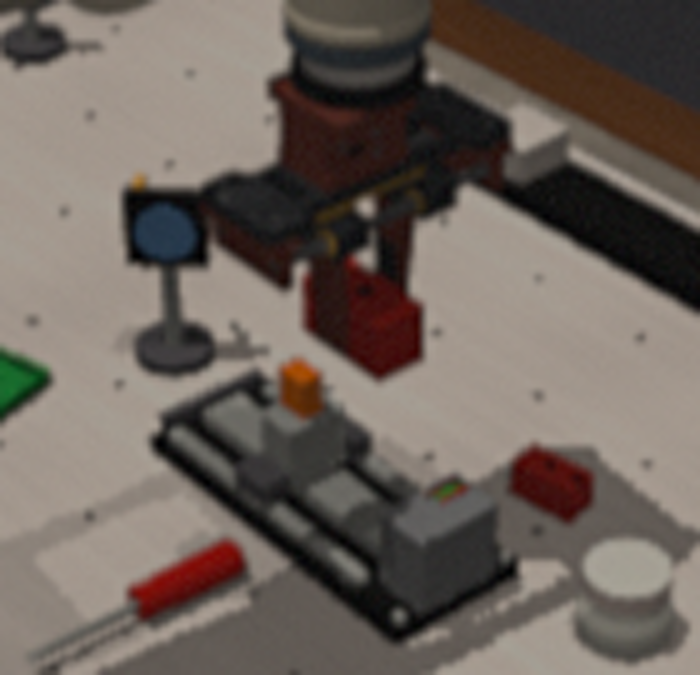

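The spacer is held level at (360,310) and the bed is clear. Carrying it to the tray.

```bash

python3 -m crank '{"claw":[1,1,1,1,1,1,1,1,1,1,1,1,1,1,1],"xyz":[[0.03,0,-0.0122],[0.03,0,-0.0122],[0.03,0,-0.0122],[0.03,0,-0.0122],[0.03,0,-0.0122],[0.03,0,-0.0122],[0.03,0,-0.0122],[0.03,0,-0.0122],[0.03,0,-0.0122],[0,0.025,0],[0,0.025,0],[0,0.025,0],[0,0.025,0],[0,0.02,0],[0,0,0]],"roll":[0,0,0,0,0,0,0,0,0,0,0,0,0,0,0]}'
python3 -c "
from h import *
need(.447,-.299,.021,-92)
i=bot.grab_frame('side');crop(i,280,170,420,310,4,'pics/s3.png')"
```

```text
time: 6.5
eef_pos: [0.4439, -0.2958, 0.0343]
eef_rot: [-90.5, 0.3, -91.8]
ft_force: [-0.6, 0.1, -3.6]
width: 0.408
t 6.5 pos [ 0.4439 -0.2958  0.0343] rot [-90.47   0.34 -91.78] roll 0.0038 xyz now [0.0031 0.0133 0.0032] xyz at yaw [0.0031 0.0133 0.0032] F [-0.6  0.1 -3.6] w 0.408
```

View pics/s3.png

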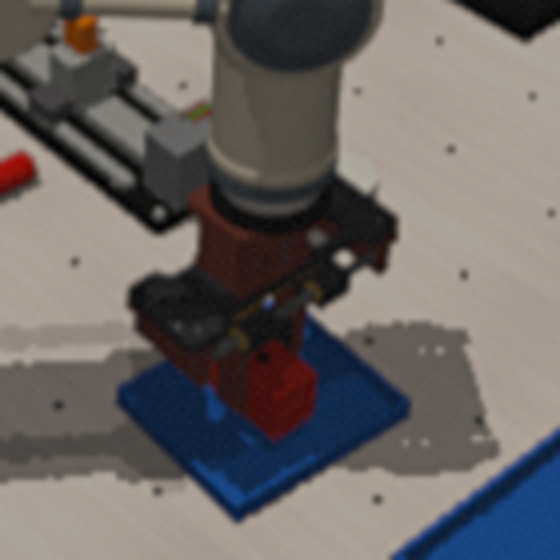

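The spacer is above the middle of the smaller blue tray. Lowering it to touch.

```bash

python3 -m crank '{"claw":[1,1,1,1,1,1],"xyz":[[0.003,0.004,0.003],[0,0.003,0],[0,0.003,0],[0,0.002,0],[0,0.001,0],[0,0,0]],"roll":[0,0,0,0,0,0]}'
```

```text
time: 7.05
eef_pos: [0.4498, -0.301, 0.0278]
eef_rot: [-90.0, -0.0, -91.8]
ft_force: [0.4, -0.1, -2.6]
width: 0.407
```

```bash

python3 -m crank '{"claw":[1,1,1,1],"xyz":[[0,0.002,0],[0,0.002,0],[0,0.001,0],[0,0,0]],"roll":[0,0,0,0]}'
python3 -m crank '{"claw":[1,1,1],"xyz":[[0,0.001,0],[0,0.001,0],[0,0,0]],"roll":[0,0,0]}'
```

```text
time: 7.38
eef_pos: [0.4496, -0.3009, 0.0222]
eef_rot: [-90.0, 0.0, -91.8]
ft_force: [-0.1, 0.2, -2.3]
width: 0.41
time: 7.63
eef_pos: [0.4499, -0.3011, 0.0207]
eef_rot: [-90.0, -0.0, -91.8]
ft_force: [-0.7, -0.4, -2.8]
width: 0.402
```

```bash

python3 -m crank '{"claw":[1,1,1],"xyz":[[0,0.001,0],[0,0.001,0],[0,0,0]],"roll":[0,0,0]}'
```

```text
time: 7.88
eef_pos: [0.4499, -0.3011, 0.0207]
eef_rot: [-90.0, -0.0, -91.8]
ft_force: [-4.1, 2.4, 9.0]
width: 0.407
```

Contact. Partly open, then rise.

```bash

python3 -m crank '{"claw":[0.7,0.4,0.35,0.35,0.35,0.35,0.35,0.35,0.35,0.2,0],"xyz":[[0,0,0],[0,0,0],[0,0,0],[0,0,0],[0,-0.02,0],[0,-0.025,0],[0,-0.03,0],[0,-0.03,0],[0,-0.03,0],[0,-0.02,0],[0,0,0]],"roll":[0,0,0,0,0,0,0,0,0,0,0]}'
python3 -c "
from h import *
need(.555,.058,.18,-92)
i=bot.grab_frame('side');crop(i,280,170,420,310,4,'pics/s4.png')
i=bot.grab_frame('top');cv2.imwrite('pics/t4.png',i)"
```

```text
time: 8.8
eef_pos: [0.4515, -0.3023, 0.1795]
eef_rot: [-89.6, -0.3, -91.8]
ft_force: [0.5, 0.4, 0.6]
width: 0.763
t 8.8 pos [ 0.4515 -0.3023  0.1795] rot [-89.57  -0.3  -91.77] roll 0.004 xyz now [-0.3633 -0.0005  0.0923] xyz at yaw [-0.3637 -0.0005  0.0909] F [0.5 0.4 0.6] w 0.763
```

View pics/s4.png

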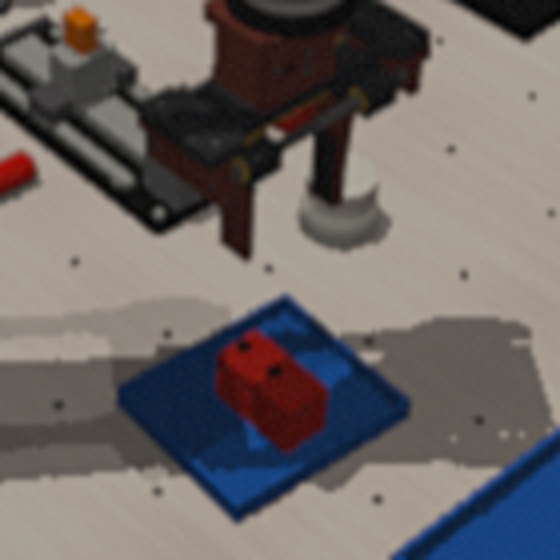

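View pics/t4.png

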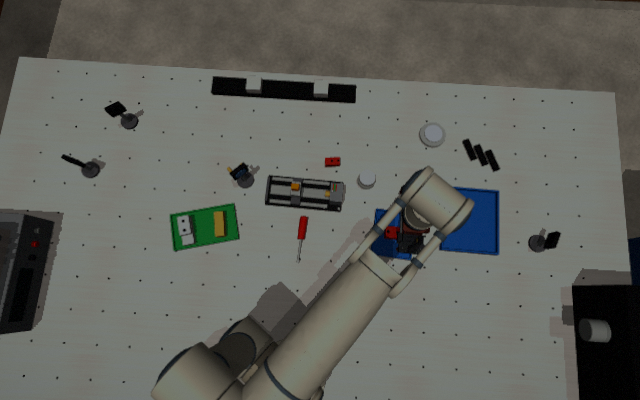

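The spacer lies flat in the small blue tray (side ≈ (347,268)). The caliper is now unobstructed, so I measure it and the riser finely.

```bash
python3 - <<'E'
from h import *
t=cv2.imread("pics/t4.png")
crop(t,258,165,352,220,8,"pics/t_g4.png")
blobs("top",t,(8,150,90),(22,255,255),.098,5)
# riser top (bright grey) 
hsv=cv2.cvtColor(t,cv2.COLOR_BGR2HSV)
tr=np.zeros(t.shape[:2],np.uint8);tr[207:247,174:205]=255
for v in(90,110,125,140):
    m=cv2.inRange(hsv,(0,0,v),(180,80,255))&tr
    for c in cv2.findContours(m,0,1)[0]:
        if cv2.contourArea(c)<40: continue
        for z in(.044,.026):
            P=np.array([cast("top",p,z)[:2] for p in c[:,0].astype(float)],np.float32)*1000
            r=cv2.minAreaRect(P);print(v,z,np.round(r[0],1),np.round(r[1],1),round(r[2],1))
print(t[207:247:3,174:205:2].max(-1))
E
```

```text
top px [217. 224.] centre [435.  250.3] size [70.9 15.1] ang 6.9
top px [327. 193.] centre [551.3 -75.7] size [12.7 12.4] ang 3.7
top px [294. 186.] centre [567.   26.3] size [12.8 21.9] ang 3.7
90 0.044 [416.6 366.1] [94.9 39.1] 20.6
90 0.026 [418.7 372.3] [96.3 39.7] 20.6
90 0.044 [479.8 360.9] [19.5 95.4] 3.7
90 0.026 [482.9 367.1] [19.7 96.7] 3.7
110 0.044 [387.2 353.5] [25.6 31.4] 18.0
110 0.026 [389.  359.5] [26.  31.9] 18.0
110 0.044 [432.  372.3] [56.2 32.2] 16.9
110 0.026 [434.4 378.6] [57.  32.6] 16.9
110 0.044 [479.8 360.9] [19.5 95.4] 3.7
110 0.026 [482.9 367.1] [19.7 96.7] 3.7
125 0.044 [387.5 353.7] [23.3 29.5] 18.0
125 0.026 [389.3 359.8] [23.6 29.9] 18.0
125 0.044 [432.2 372.2] [54.6 29.9] 15.6
125 0.026 [434.6 378.5] [55.4 30.3] 15.6
125 0.044 [481.8 384.5] [16.3 47.5] 8.1
125 0.026 [484.9 390.9] [16.5 48.2] 8.1
[[125 127 126 126 126 125 126 125 124 124 123 124 123 124 122 110]
 [126 125 125 125 126 126 122 113 115  95  62  82  81  67  64  71]
 [117  84  83  85  67  63  67  80  84  87  86  88  87  87  88  86]
 [ 84  87 101  98 115 125 126  75  36  50  63  86  87  87  87  86]
 [ 85  89 126 126 105 111 127 105  42  44  59  88  87  87  88  88]
 [ 85  87 124 125  90 108 127 112  33  36  59  86  85  86  86  87]
 [ 85  86 113 127 126 127 126 127  39  33  49  78  86  86  86  85]
 [ 79  85 106 127 124 102 124 126  57  27  47  79  87  85  87  87]
 [ 68  86  95 128 115  69 117 126 105  38  43  62  87  88  87  88]
 [ 69  87  86 117 108 104  67  88 102  95  40  79  85  87  87  86]
 [ 64  86  87  85 124 127 127 126 128 113  35  65  87  87  89  87]
 [ 56  86  87  86 106 126 127 127 125 127  33  62  87  86  86  87]
 [ 38  86  88  86 106 128 128 114 108  84  44  81  88  85  77  83]
 [ 39  87  87  88  86  83  77  87  71  68  84  88  73  78  99 124]]
```

View pics/t_g4.png

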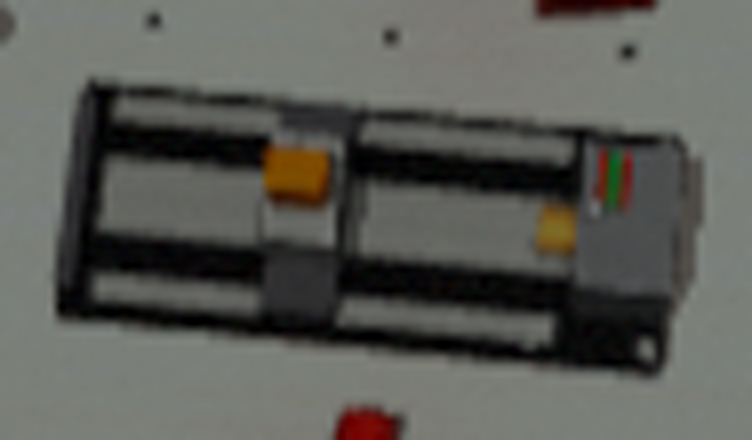

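```bash
python3 -c "
from h import *
need(.567,.026,.15,-92)"
```

```text
t 8.9 pos [ 0.4502 -0.3013  0.174 ] rot [-8.992e+01 -5.000e-02 -9.177e+01] roll 0.004 xyz now [-0.3307  0.024   0.1067] xyz at yaw [-0.3312  0.024   0.1054] F [-1.  -0.1 -1.2] w 0.854
```

```bash

python3 -m crank '{"claw":[0,0,0,0,0,0,0,0,0,0,0.3,0.5,0.5],"xyz":[[-0.033,0.0024,0.0107],[-0.033,0.0024,0.0107],[-0.033,0.0024,0.0107],[-0.033,0.0024,0.0107],[-0.033,0.0024,0.0107],[-0.033,0.0024,0.0107],[-0.033,0.0024,0.0107],[-0.033,0.0024,0.0107],[-0.033,0.0024,0.0107],[-0.033,0.0024,0.0107],[0,0,0],[0,0,0],[0,0,0]],"roll":[0,0,0,0,0,0,0,0,0,0.004,0,0,0]}'
python3 -c "
from h import *
need(.567,.026,.081,-92)
i=bot.grab_frame('side');crop(i,240,100,380,235,5,'pics/s5.png')"
```

```text
time: 9.98
eef_pos: [0.5661, 0.0252, 0.1477]
eef_rot: [-90.2, -0.0, -92.0]
ft_force: [-0.3, -0.2, 0.3]
width: 0.812
t 9.98 pos [0.5661 0.0252 0.1477] rot [-9.018e+01 -4.000e-02 -9.197e+01] roll 0.0004 xyz now [-0.0009  0.0667  0.0008] xyz at yaw [-0.0009  0.0667  0.0008] F [-0.3 -0.2  0.3] w 0.812
```

View pics/s5.png

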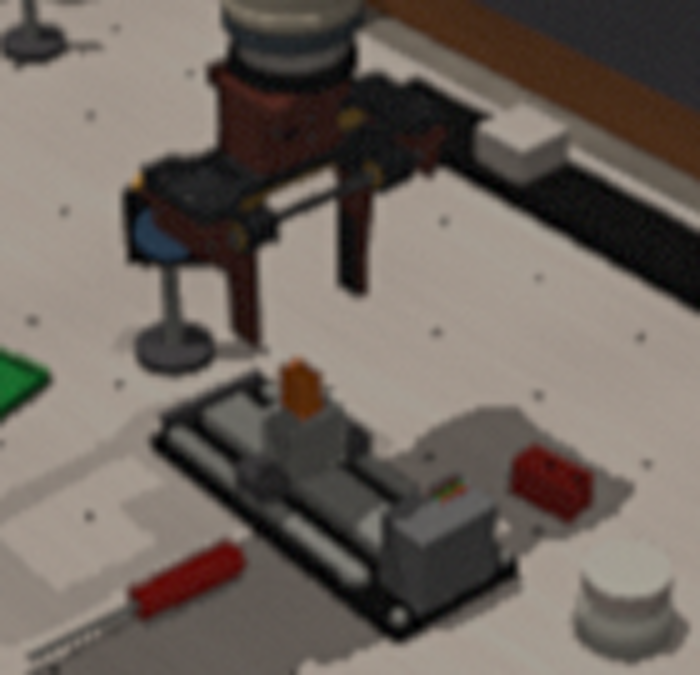

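The fingers are above the orange grip at (300,388), either side of it. Down and close.

```bash

python3 -m crank '{"claw":[0.5,0.5,0.5,0.5,0.5,0.7,1,1,1,1,1,1,1],"xyz":[[-0.001,0.017,0.001],[0,0.017,0],[0,0.017,0],[0,0.01,0],[0,0.006,0],[0,0,0],[0,0,0],[0,0,0],[0,0,0],[0,0,0],[0,0,0],[0,0,0],[0,0,0]],"roll":[0,0,0,0,0,0,0,0,0,0,0,0,0]}'
```

```text
time: 11.12
eef_pos: [0.5662, 0.0264, 0.0839]
eef_rot: [-90.2, -0.0, -92.0]
ft_force: [-11.1, -0.8, 6.0]
width: 0.205
```

```bash

python3 -m crank '{"claw":[1,1,1],"xyz":[[0,0,-0.001],[0,0,0],[0,0,0]],"roll":[0,0,0]}'
```

```text
time: 11.37
eef_pos: [0.5661, 0.0264, 0.084]
eef_rot: [-90.1, -0.0, -92.0]
ft_force: [-6.2, -1.6, 4.3]
width: 0.197
```

```bash

python3 -m crank '{"claw":[1,1,1,1,1,1,1,1,1,1,1],"xyz":[[-0.002,0,-0.001],[-0.004,0,0],[-0.006,0,0],[-0.006,0,0],[-0.006,0,0],[-0.006,0,0],[-0.006,0,0],[-0.005,0,0],[-0.004,0,0],[0,0,0],[0,0,0]],"roll":[0,0,0,0,0,0,0,0,0,0,0]}'
```

```text
time: 12.28
eef_pos: [0.5675, 0.0699, 0.0839]
eef_rot: [-90.0, -0.2, -92.0]
ft_force: [-1.9, -5.9, 1.9]
width: 0.204
```

```bash

python3 -m crank '{"claw":[0.6,0.5,0.5,0.5,0.5,0.5,0.5,0.5,0.3,0,0,0,0,0,0,0,0,0,0,0],"xyz":[[0,0,0],[0,0,0],[0,0,0],[0,-0.02,0],[0,-0.03,0],[0,-0.03,0],[0,-0.03,0],[0,-0.01,0],[0,0,0],[0,0,0],[0,0,0],[0,0,0],[0,0,0],[0,0,0],[0,0,0],[0,0,0],[0,0,0],[0,0,0],[0,0,0],[0,0,0]],"roll":[0,0,0,0,0,-0.124,-0.124,-0.124,-0.124,-0.124,-0.124,-0.124,-0.124,-0.124,-0.124,-0.124,-0.124,-0.124,-0.124,-0.124]}'
python3 -c "
from h import *
need(.4255,.3703,.17,16)
i=bot.grab_frame('side');crop(i,240,100,380,235,5,'pics/s6.png')
i=bot.grab_frame('top');cv2.imwrite('pics/t6.png',i)"
```

```text
time: 13.95
eef_pos: [0.5676, 0.0718, 0.2028]
eef_rot: [-90.0, -0.0, 14.9]
ft_force: [-0.1, -0.2, 0.4]
width: 1.0
t 13.95 pos [0.5676 0.0718 0.2028] rot [-8.999e+01 -3.000e-02  1.494e+01] roll -0.0184 xyz now [-0.0604  0.0328  0.325 ] xyz at yaw [-0.0544  0.0328  0.3261] F [-0.1 -0.2  0.4] w 1.0
```

View pics/s6.png

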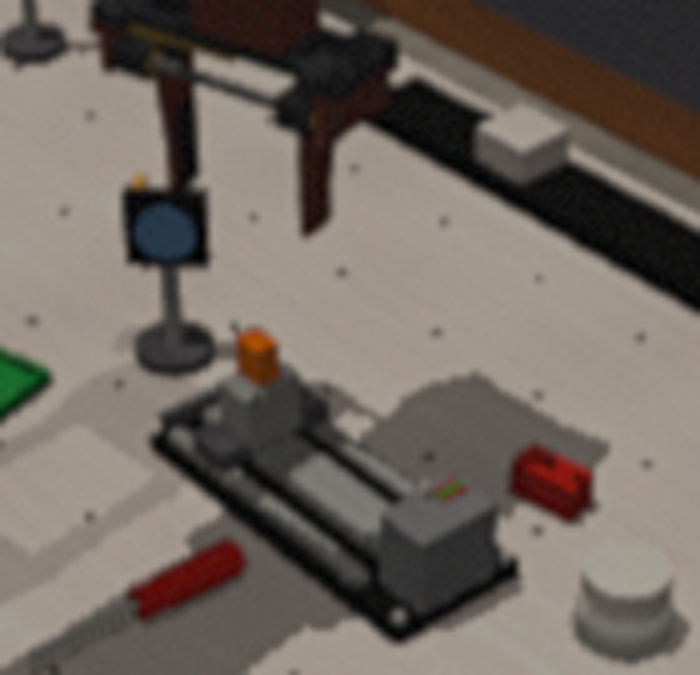

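The jaw is opened (grip at (257,357)). Over to the riser.

```bash

python3 -m crank '{"claw":[0,0,0,0,0,0,0,0,0,0,0,0,0],"xyz":[[0,0,0],[-0.006,0,0.0362],[-0.006,0,0.0362],[-0.006,0,0.0362],[-0.006,0,0.0362],[-0.006,0,0.0362],[-0.006,0,0.0362],[-0.006,0,0.0362],[-0.006,0,0.0362],[-0.006,0,0.0362],[0,0.025,0],[0,0.025,0],[0,0.025,0]],"roll":[-0.0184,0,0,0,0,0,0,0,0,0,0,0,0]}'
python3 -c "
from h import *
i=bot.grab_frame('side');crop(i,160,90,280,210,5,'pics/s7.png')
need(.4255,.3703,.027,16)"
```

```text
time: 15.13
eef_pos: [0.4274, 0.3719, 0.1272]
eef_rot: [-90.0, -0.1, 15.6]
ft_force: [-0.0, -0.2, -0.0]
width: 1.0
t 15.18 pos [0.4256 0.37   0.1206] rot [-90.17   0.42  15.53] roll -0.0082 xyz now [-0.      0.0936  0.0003] xyz at yaw [-0.      0.0936  0.0003] F [-0.1  0.1 -3.7] w 1.0
```

View pics/s7.png

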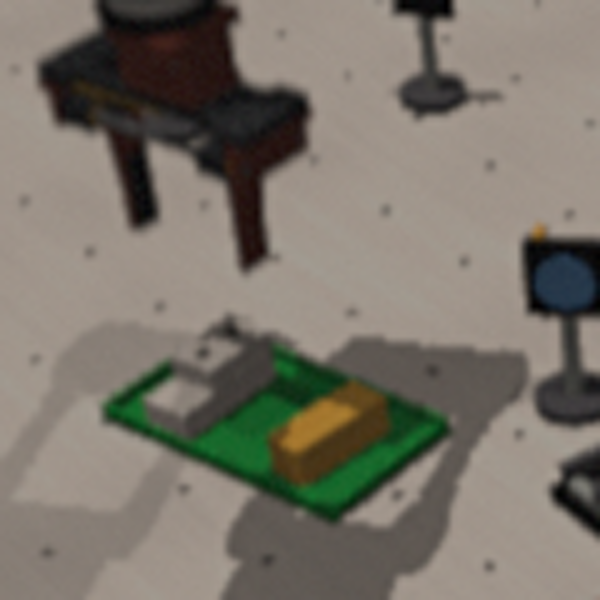

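```bash

python3 -m crank '{"claw":[0,0,0,0,0,0,0],"xyz":[[0,0.02,0],[0,0.02,0],[0,0.02,0],[0,0.015,0],[0,0.01,0],[0,0,0],[0,0,0]],"roll":[-0.005,0,0,0,0,0,0]}'
python3 -c "
from h import *
need(.4255,.3703,.026,16)
i=bot.grab_frame('side');crop(i,160,90,280,210,5,'pics/s8.png')"
```

```text
time: 15.77
eef_pos: [0.4279, 0.3707, 0.0431]
eef_rot: [-90.0, 0.0, 15.8]
ft_force: [-0.4, 0.2, -0.1]
width: 1.002
t 15.77 pos [0.4279 0.3707 0.0431] rot [-9.000e+01  1.000e-02  1.585e+01] roll -0.0026 xyz now [-0.0024  0.0171  0.0002] xyz at yaw [-0.0024  0.0171  0.0002] F [-0.4  0.2 -0.1] w 1.002
```

View pics/s8.png

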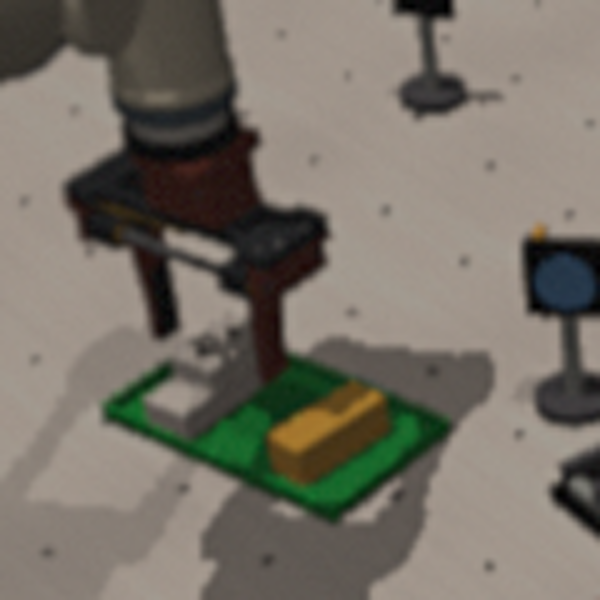

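The fingers are astride the tall part of the riser, with no contact with the brass block. Down and grip.

```bash

python3 -m crank '{"claw":[0,0,0,0.3,0.5,1,1,1,1,1,1,1],"xyz":[[-0.002,0.007,0],[0,0.007,0],[0,0.003,0],[0,0,0],[0,0,0],[0,0,0],[0,0,0],[0,0,0],[0,0,0],[0,0,0],[0,0,0],[0,0,0]],"roll":[0,0,0,0,0,0,0,0,0,0,0,0]}'
```

```text
time: 16.82
eef_pos: [0.4259, 0.3704, 0.0257]
eef_rot: [-90.0, -0.0, 15.9]
ft_force: [0.6, 0.4, 0.8]
width: 0.406
```

```bash

python3 -m crank '{"claw":[1,1,1,1,1,1,1,1,1,1,1,1,1,1,1,1,1,1,1,1],"xyz":[[0,-0.01,0],[0,-0.02,0],[0,-0.03,0],[0,-0.03,0],[0,-0.03,0],[0,-0.03,0],[0,-0.02,0],[0,-0.01,0],[0,0,0],[0,0,0],[0,0,0],[0,0,0],[0,0,0],[0,0,0],[0,0,0],[0,0,0],[0,0,0],[0,0,0],[0,0,0],[0,0,0]],"roll":[0,0,0,0,0,0.12,0.12,0.12,0.12,0.12,0.12,0.12,0.12,0.12,0.12,0.12,0.12,0.12,0.12,0.12]}'
python3 -c "
from h import *
i=bot.grab_frame('side');crop(i,130,50,290,210,4,'pics/s9.png')
need(.5646,-.017,.2,-91.9)"
```

```text
time: 18.48
eef_pos: [0.4256, 0.3699, 0.2056]
eef_rot: [-90.1, -0.0, -87.6]
ft_force: [0.0, -0.8, -3.2]
width: 0.409
t 18.53 pos [0.4256 0.3699 0.2056] rot [-9.004e+01 -4.000e-02 -8.797e+01] roll 0.0685 xyz now [0.3916 0.0056 0.1252] xyz at yaw [0.3821 0.0056 0.1517] F [ 0.   0.5 -3.2] w 0.412
```

View pics/s9.png

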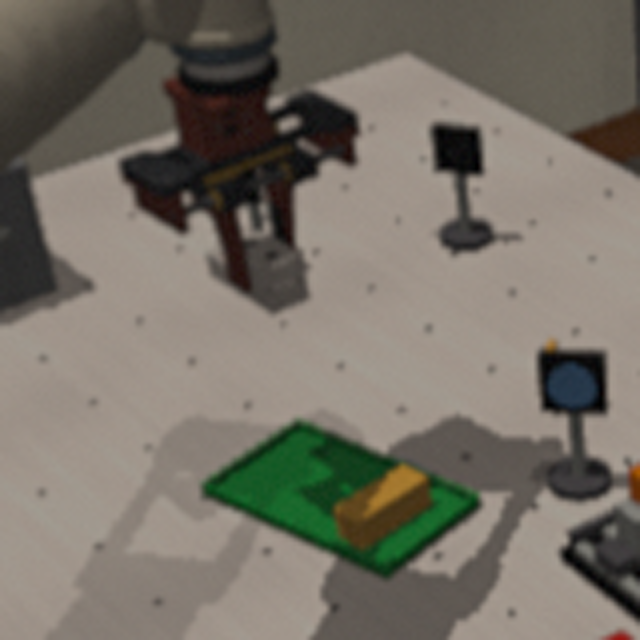

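The riser is held level with its step end to +y. Brass block undisturbed. Over to the caliper.

```bash

python3 -m crank '{"claw":[1,1,1,1,1,1,1,1,1,1,1,1,1,1,1],"xyz":[[0,0,0],[0.034,0,0.0134],[0.034,0,0.0134],[0.034,0,0.0134],[0.034,0,0.0134],[0.034,0,0.0134],[0.034,0,0.0134],[0.034,0,0.0134],[0.034,0,0.0134],[0.034,0,0.0134],[0.034,0,0.0134],[0.034,0,0.0134],[0.008,0.03,0.0043],[0,0.03,0],[0,0,0]],"roll":[0.07,0,0,0,0,0,0,0,0,0,0,0,0,0,0]}'
python3 -c "
from h import *
i=bot.grab_frame('side');crop(i,240,90,380,230,5,'pics/s10.png')
i=bot.grab_frame('top');crop(i,240,130,380,235,5,'pics/t10.png')
need(.5646,-.017,.05,-91.9)"
```

```text
time: 19.78
eef_pos: [0.5662, -0.016, 0.1381]
eef_rot: [-90.7, 0.0, -91.2]
ft_force: [-0.6, 0.4, -5.2]
width: 0.408
t 19.88 pos [ 0.5682 -0.0149  0.1446] rot [-9.023e+01  2.000e-02 -9.114e+01] roll 0.0132 xyz now [ 0.0022  0.0946 -0.0036] xyz at yaw [ 0.0022  0.0946 -0.0036] F [-0.7  0.1 -2.1] w 0.407
```

View pics/s10.png

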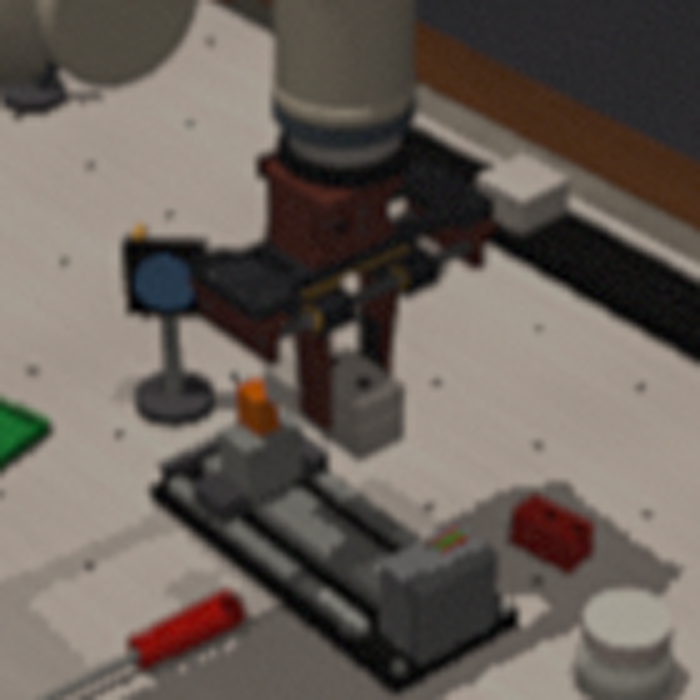

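View pics/t10.png

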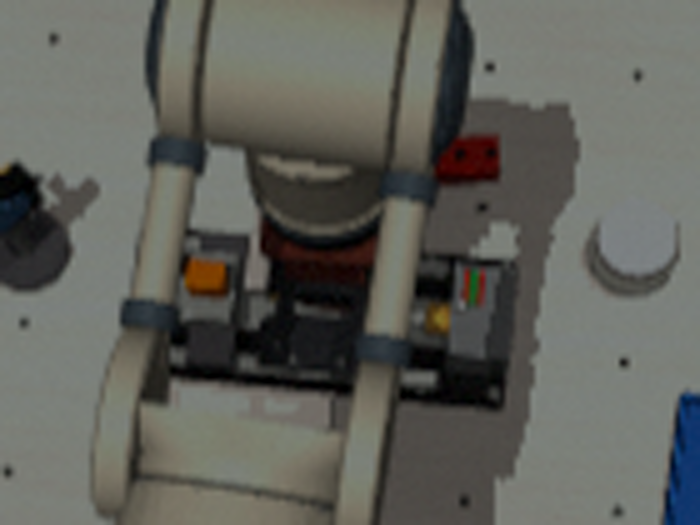

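```bash

python3 -m crank '{"claw":[1,1,1,1,1,1,1,1],"xyz":[[0.002,0.02,-0.0036],[0,0.02,0],[0,0.015,0],[0,0.01,0],[0,0.008,0],[0,0.002,0],[0,0,0],[0,0,0]],"roll":[0.012,0,0,0,0,0,0,0]}'
python3 -c "
from h import *
i=bot.grab_frame('side');crop(i,240,90,380,230,5,'pics/s11.png')
i=bot.grab_frame('top');crop(i,240,130,380,235,5,'pics/t11.png')
need(.5646,-.017,.0457,-91.9)"
```

```text
time: 20.55
eef_pos: [0.5664, -0.0168, 0.072]
eef_rot: [-89.9, -0.0, -91.9]
ft_force: [-0.8, -0.5, -2.9]
width: 0.408
t 20.65 pos [ 0.5664 -0.0169  0.072 ] rot [-8.988e+01 -1.000e-02 -9.191e+01] roll -0.0001 xyz now [ 0.0002  0.0263 -0.0018] xyz at yaw [ 0.0001  0.0263 -0.0018] F [ 0.7 -0.  -3.3] w 0.407
```

View pics/s11.png

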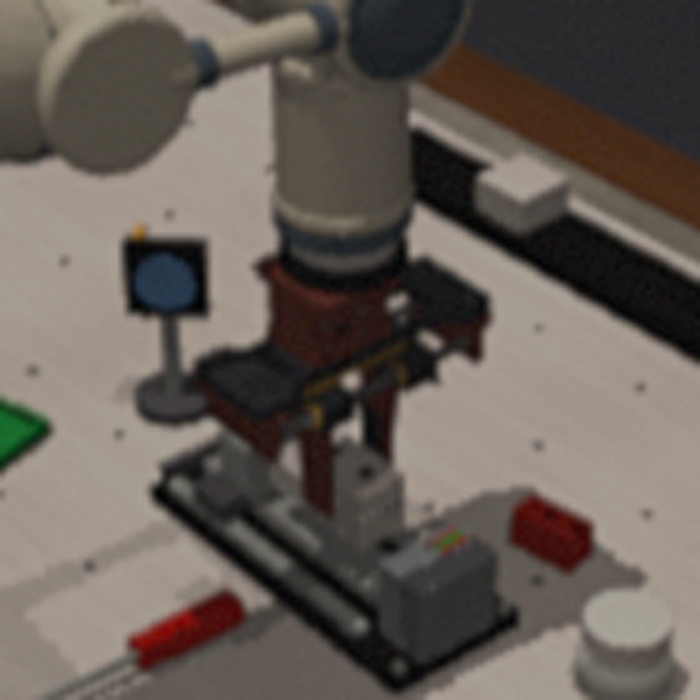

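View pics/t11.png

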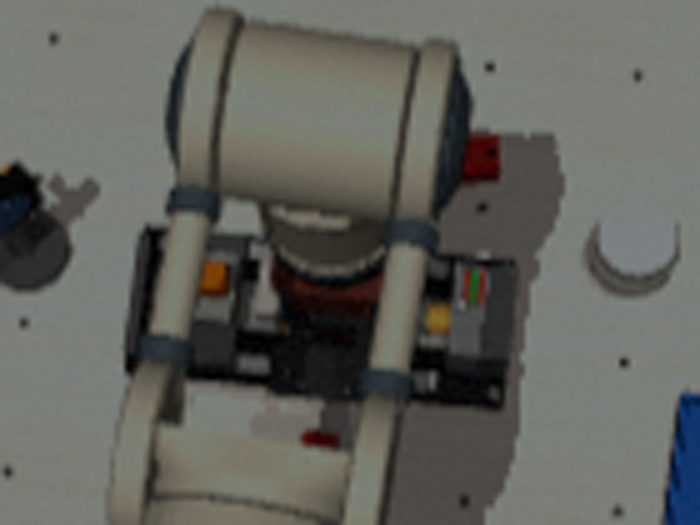

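The riser is between plunger and jaw, clear of both. Lowering onto the bed.

```bash

python3 -m crank '{"claw":[1,1,1,1,1,1,1],"xyz":[[0,0.006,-0.0018],[0,0.006,0],[0,0.006,0],[0,0.004,0],[0,0.002,0],[0,0,0],[0,0,0]],"roll":[0,0,0,0,0,0,0]}'
python3 -m crank '{"claw":[1,1,1],"xyz":[[0,0.002,0],[0,0.001,0],[0,0,0]],"roll":[0,0,0]}'
```

```text
time: 21.23
eef_pos: [0.5639, -0.0169, 0.0465]
eef_rot: [-90.0, 0.0, -91.9]
ft_force: [0.2, 0.1, -2.1]
width: 0.407
time: 21.48
eef_pos: [0.5643, -0.0169, 0.0457]
eef_rot: [-89.9, -0.0, -91.9]
ft_force: [-3.7, -0.1, 5.4]
width: 0.408
```

Touched at exactly the expected height. Releasing.

```bash

python3 -m crank '{"claw":[0.8,0.6,0.5,0.5,0.5,0.5,0.5,0.5,0.5,0.5],"xyz":[[0,0,0],[0,0,0],[0,0,0],[0,0,0],[0,-0.01,0],[0,-0.02,0],[0,-0.03,0],[0,-0.03,0],[0,-0.02,0],[0,0,0]],"roll":[0,0,0,0,0,0,0,0,0,0]}'
python3 -c "
from h import *
i=bot.grab_frame('side');crop(i,240,90,380,230,5,'pics/s12.png')
need(.5675,.0699,.084,-91.9)"
```

```text
time: 22.32
eef_pos: [0.5663, -0.0171, 0.1606]
eef_rot: [-89.4, -0.0, -91.9]
ft_force: [0.4, 0.8, 1.9]
width: 0.504
t 22.37 pos [ 0.5655 -0.017   0.1575] rot [-8.962e+01 -2.000e-02 -9.192e+01] roll -0.0003 xyz now [-0.0869  0.0735 -0.0009] xyz at yaw [-0.0869  0.0735 -0.0009] F [ 0.2 -0.5 -0.2] w 0.504
```

View pics/s12.png

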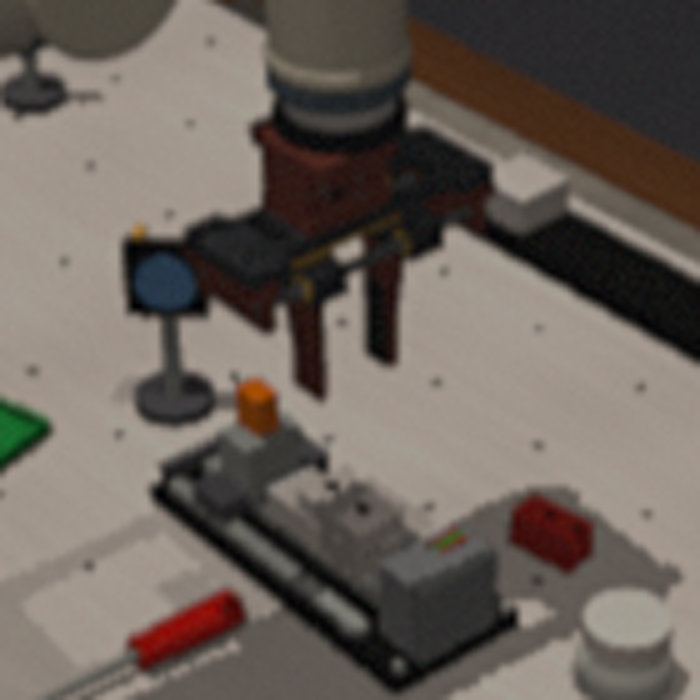

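The riser sits flat on the bed, step toward the jaw. Now to the jaw grip.

```bash

python3 -m crank '{"claw":[0.5,0.5,0.5,0.5,0.5,0.5,0.5,0.5,0.5],"xyz":[[-0.029,0,0],[-0.029,0,0],[-0.029,0,0],[0,0,0],[0,0.02,0],[0,0.02,0],[0,0.02,0],[0,0.01,0],[0,0,0]],"roll":[0,0,0,0,0,0,0,0,0]}'
python3 -c "
from h import *
need(.5675,.0699,.082,-91.9)"
```

```text
time: 23.12
eef_pos: [0.5646, 0.0695, 0.0793]
eef_rot: [-90.4, -0.1, -91.9]
ft_force: [-0.3, -0.3, -0.4]
width: 0.497
t 23.12 pos [0.5646 0.0695 0.0793] rot [-9.040e+01 -5.000e-02 -9.193e+01] roll -0.0006 xyz now [-0.0005 -0.0027  0.0029] xyz at yaw [-0.0005 -0.0027  0.0029] F [-0.3 -0.3 -0.4] w 0.497
```

```bash

python3 -m crank '{"claw":[0.5,0.5],"xyz":[[-0.0005,0,0.002],[0,0,0]],"roll":[0,0]}'
python3 -m crank '{"claw":[0.8,1,1,1,1,1,1],"xyz":[[0,0,0],[0,0,0],[0,0,0],[0,0,0],[0,0,0],[0,0,0],[0,0,0]],"roll":[0,0,0,0,0,0,0]}'
```

```text
time: 23.28
eef_pos: [0.5696, 0.0704, 0.0847]
eef_rot: [-89.9, 0.0, -91.9]
ft_force: [0.1, -0.4, 0.0]
width: 0.501
time: 23.87
eef_pos: [0.5676, 0.0706, 0.0843]
eef_rot: [-90.1, -0.0, -91.9]
ft_force: [-6.7, -0.4, 4.7]
width: 0.203
```

```bash

python3 -m crank '{"claw":[1,1,1,1,1,1,1,1,1,1],"xyz":[[0.002,0,-0.0012],[0.003,0,0],[0.003,0,0],[0.003,0,0],[0.003,0,0],[0.003,0,0],[0.003,0,0],[0.002,0,0],[0,0,0],[0,0,0]],"roll":[0,0,0,0,0,0,0,0,0,0]}'
python3 -m crank '{"claw":[1,1,1,1,1],"xyz":[[0.002,0,0],[0.002,0,0],[0.002,0,0],[0,0,0],[0,0,0]],"roll":[0,0,0,0,0]}'
python3 -c "
from h import *
i=bot.grab_frame('side');crop(i,270,140,350,220,8,'pics/s13.png')
i=bot.grab_frame('top');crop(i,258,160,358,220,7,'pics/t13.png')"
```

```text
time: 24.7
eef_pos: [0.5669, 0.0514, 0.0843]
eef_rot: [-90.0, 0.3, -91.8]
ft_force: [-0.0, 9.6, 1.4]
width: 0.202
time: 25.12
eef_pos: [0.5667, 0.0456, 0.0843]
eef_rot: [-90.0, 0.3, -91.8]
ft_force: [-0.6, 10.0, 1.7]
width: 0.207
```

View pics/s13.png

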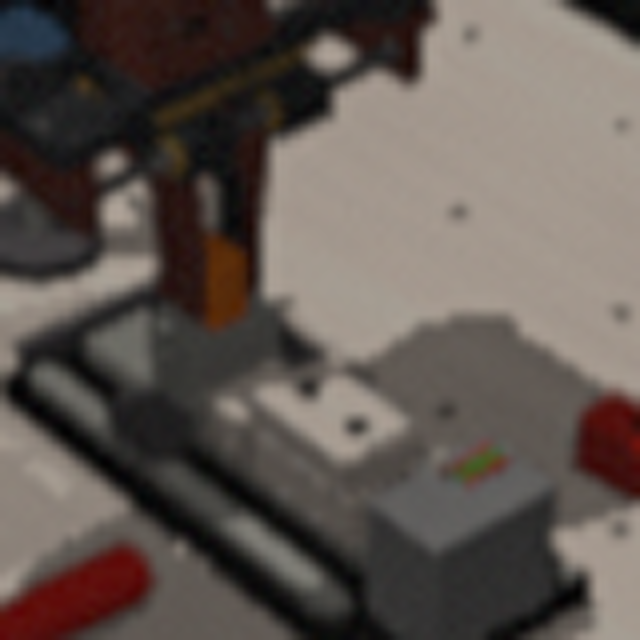

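View pics/t13.png

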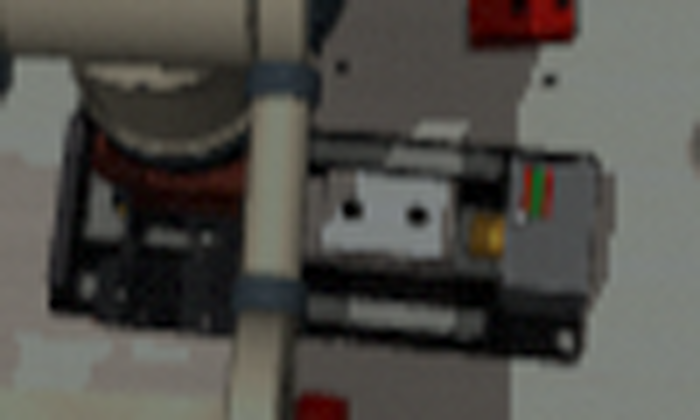

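The pointer (side crop (435,455)) is still at rest and there is a small gap from riser to plunger. Baseline friction is about 10 N. Continuing in small steps and watching the force.

```bash

python3 -m crank '{"claw":[1,1,1,1,1],"xyz":[[0.002,0,0],[0.002,0,0],[0.001,0,0],[0,0,0],[0,0,0]],"roll":[0,0,0,0,0]}'
python3 -m crank '{"claw":[1,1,1,1],"xyz":[[0.001,0,0],[0.001,0,0],[0,0,0],[0,0,0]],"roll":[0,0,0,0]}'
python3 -m crank '{"claw":[1,1,1,1],"xyz":[[0.001,0,0],[0.001,0,0],[0,0,0],[0,0,0]],"roll":[0,0,0,0]}'
python3 -c "
from h import *
i=bot.grab_frame('side');crop(i,310,175,350,215,14,'pics/s14.png')
i=bot.grab_frame('top');crop(i,300,175,350,215,12,'pics/t14.png')"
```

```text
time: 25.63
eef_pos: [0.5666, 0.0407, 0.0843]
eef_rot: [-90.0, 0.3, -91.8]
ft_force: [-0.2, 9.9, 1.1]
width: 0.202
time: 25.97
eef_pos: [0.5665, 0.0388, 0.0843]
eef_rot: [-90.0, 0.3, -91.8]
ft_force: [-0.2, 10.1, 2.5]
width: 0.203
time: 26.3
eef_pos: [0.5664, 0.0369, 0.0843]
eef_rot: [-90.0, 0.3, -91.8]
ft_force: [0.4, 10.8, 1.4]
width: 0.201
```

View pics/s14.png

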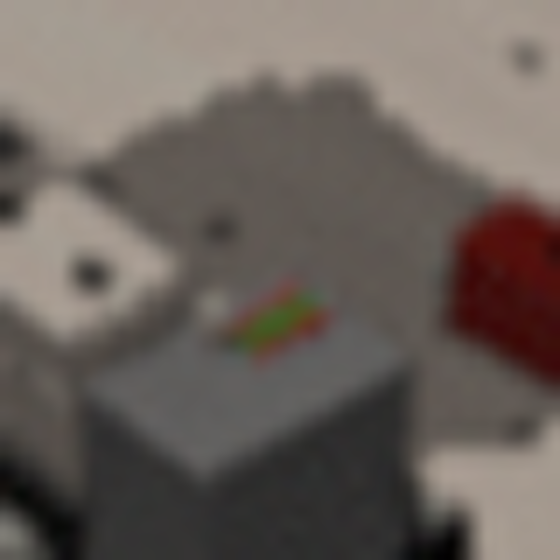

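View pics/t14.png

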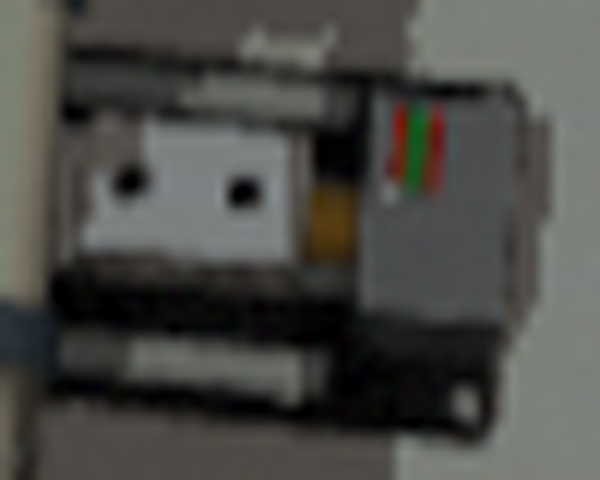

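Riser nearly at the plunger, pointer (top crop (390,190)) still at the +y red end. Stepping on.

```bash

python3 -m crank '{"claw":[1,1,1,1],"xyz":[[0.001,0,0],[0.001,0,0],[0,0,0],[0,0,0]],"roll":[0,0,0,0]}'
python3 -m crank '{"claw":[1,1,1,1],"xyz":[[0.001,0,0],[0.001,0,0],[0,0,0],[0,0,0]],"roll":[0,0,0,0]}'
python3 -c "
from h import *
i=bot.grab_frame('side');crop(i,310,175,350,215,14,'pics/s15.png')
i=bot.grab_frame('top');crop(i,300,175,350,215,12,'pics/t15.png')"
```

```text
time: 26.73
eef_pos: [0.5664, 0.0352, 0.0843]
eef_rot: [-90.0, 0.4, -91.8]
ft_force: [0.3, 11.3, 2.8]
width: 0.205
time: 27.07
eef_pos: [0.5663, 0.0336, 0.0843]
eef_rot: [-90.0, 0.4, -91.8]
ft_force: [0.3, 13.2, 2.2]
width: 0.204
```

View pics/s15.png

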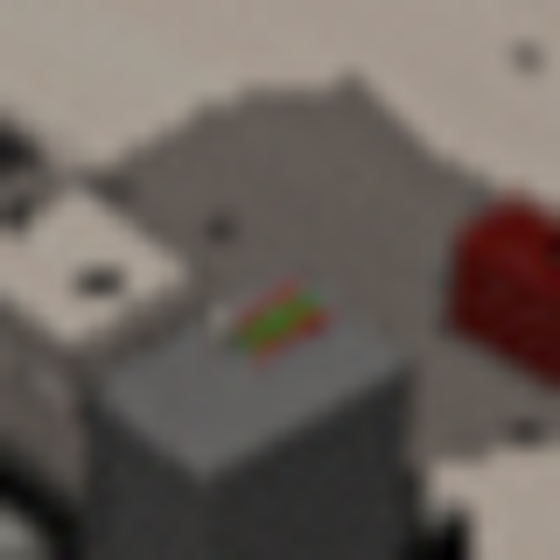

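View pics/t15.png

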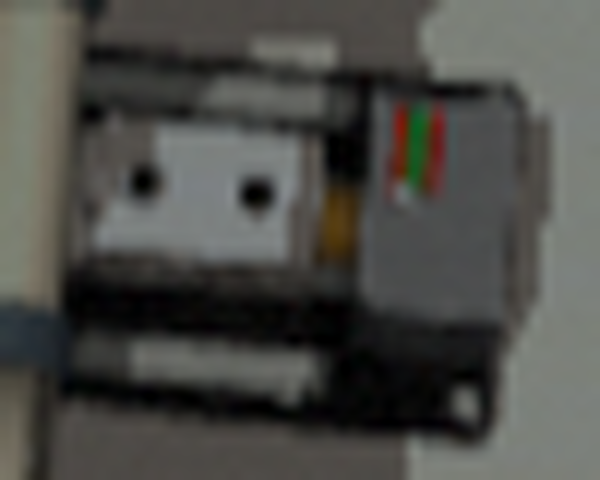

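The pointer has moved from (390,190) to (403,195), about 3 mm, entering the green. Quantifying.

```bash
cat > ptr.py <<'E'
from h import *
def ptr(im,k,x0,y0):  # pointer centroid, top view
    # window in full px
    a=[(330.5),(189.0),(336.5),(193.5)]
    X0,Y0,X1,Y1=[int(round((v-o)*k)) for v,o in zip(a,(x0,y0,x0,y0))]
    w=im[Y0:Y1,X0:X1].astype(float); m=w.min(-1); g=np.clip(m-100,0,None)
    yy,xx=np.mgrid[Y0:Y1,X0:X1]
    return (x0+(xx*g).sum()/g.sum()/k, y0+(yy*g).sum()/g.sum()/k, m.max())
E
python3 - <<'E'
from ptr import *
for f,k,x0,y0 in(("pics/t0.png",0,0,0),("pics/t14.png",12,300,175),("pics/t15.png",12,300,175)):
    if k==0: 
        t=cv2.imread("pics/t4.png");crop(t,300,175,350,215,12,"pics/t4c.png");f="pics/t4c.png";k,x0,y0=12,300,175
    im=cv2.imread(f);p=ptr(im,k,x0,y0);print(f,p,cast("top",p[:2],.075)*1000)
# scale green bounds
i=cv2.imread("pics/t15.png");h=cv2.cvtColor(i,cv2.COLOR_BGR2HSV);m=cv2.inRange(h,(40,90,40),(85,255,255));ys,xs=np.nonzero(m);s=(xs>380)
print(xs[s].min()/12+300,xs[s].max()/12+300,ys[s].min(),ys[s].max())
r=cv2.inRange(h,(0,120,60),(8,255,255));ys,xs=np.nonzero(r);s=(xs>380)&(xs<460);print(xs[s].min()/12+300,xs[s].max()/12+300)
E
```

```text
pics/t4c.png (np.float64(332.32701711491444), np.float64(191.00325998370008), np.float64(110.0)) [564.20499602 -91.93720743  75.        ]
pics/t14.png (np.float64(332.42001675041877), np.float64(191.03852596314908), np.float64(109.0)) [564.10991932 -92.23646449  75.        ]
pics/t15.png (np.float64(333.42857142857144), np.float64(191.18871252204585), np.float64(106.0)) [563.82985463 -95.43628307  75.        ]
333.8333333333333 335.6666666666667 105 188
332.5833333333333 336.5833333333333
```

```bash

python3 -m crank '{"claw":[1,1,1,1],"xyz":[[0.001,0,0],[0.001,0,0],[0,0,0],[0,0,0]],"roll":[0,0,0,0]}'
python3 - <<'E'
from ptr import *
i=bot.grab_frame('top');cv2.imwrite("pics/t16f.png",i);crop(i,300,175,350,215,12,'pics/t16.png')
p=ptr(cv2.imread('pics/t16.png'),12,300,175);print(p,cast("top",p[:2],.075)*1000)
E
```

```text
time: 27.5
eef_pos: [0.5663, 0.032, 0.0843]
eef_rot: [-90.0, 0.4, -91.7]
ft_force: [0.5, 14.1, 1.3]
width: 0.197
(np.float64(334.43473895582326), np.float64(191.38621151271752), np.float64(107.0)) [563.39640807 -98.63712636  75.        ]
```

View pics/t16.png

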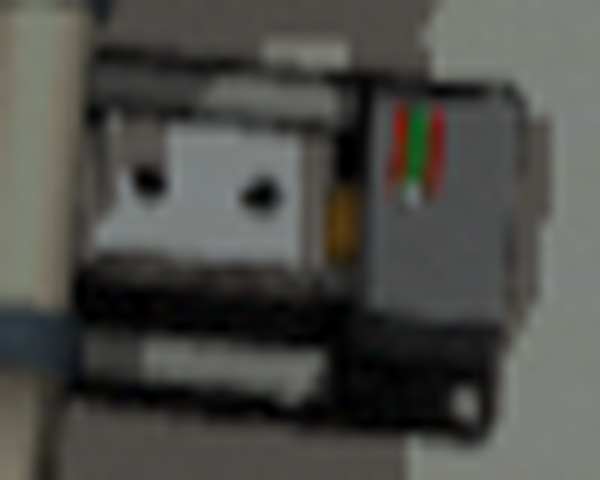

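The pointer sits in the middle of the green and the force is about 4 N above friction, so roughly 5 mm. Releasing and withdrawing.

```bash

python3 -m crank '{"claw":[0.9,0.7,0.5,0.5,0.5,0.5,0.5,0.5,0.5,0.5,0.5,0.5,0.5,0.5,0.5,0.5],"xyz":[[0,0,0],[0,0,0],[0,0,0],[0,0,0],[0,-0.01,0],[0,-0.025,0],[0,-0.03,0],[0,-0.035,0],[-0.02,-0.02,-0.02],[-0.02,0,-0.03],[-0.02,0,-0.03],[-0.02,0,-0.03],[-0.02,0,-0.03],[-0.02,0,-0.02],[0,0,0],[0,0,0]],"roll":[0,0,0,0,0,0,0,0,0,0,0,0,0,0,0,0]}'
python3 - <<'E'
from ptr import *
i=bot.grab_frame('top');cv2.imwrite("pics/t17f.png",i);crop(i,258,160,350,220,8,'pics/t17.png')
crop(i,300,175,350,215,12,'pics/t17c.png')
p=ptr(cv2.imread('pics/t17c.png'),12,300,175);print(p,cast("top",p[:2],.075)*1000)
j=bot.grab_frame('side');cv2.imwrite("pics/s17f.png",j);crop(j,260,150,360,230,7,'pics/s17.png')
blobs("top",i,(8,150,90),(22,255,255),.098,5)
E
```

```text
time: 28.88
eef_pos: [0.41, 0.1534, 0.2049]
eef_rot: [-89.9, 0.0, -91.8]
ft_force: [-0.2, -0.0, -0.4]
width: 0.499
(np.float64(334.4432404540764), np.float64(191.37925696594428), np.float64(108.0)) [563.42061953 -98.6625191   75.        ]
top px [293. 186.] centre [568.2  31. ] size [16.1 18.6] ang 4.5
```

View pics/t17f.png

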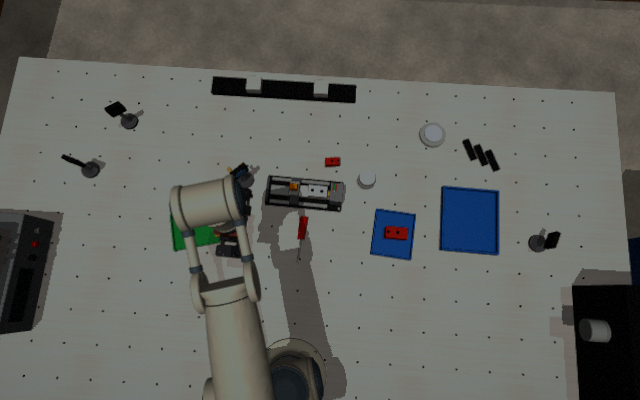

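View pics/t17.png

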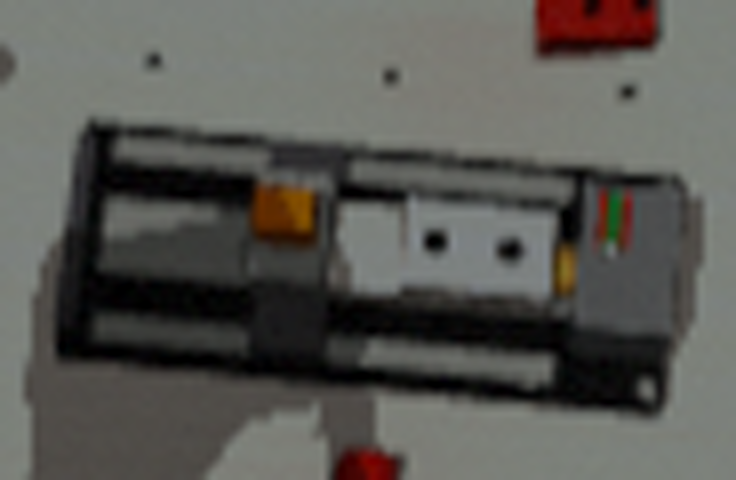

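View pics/s17.png

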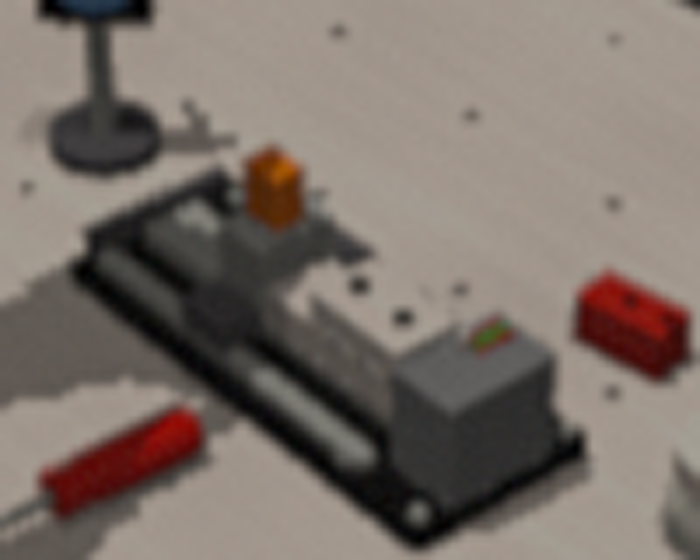

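View pics/s17f.png

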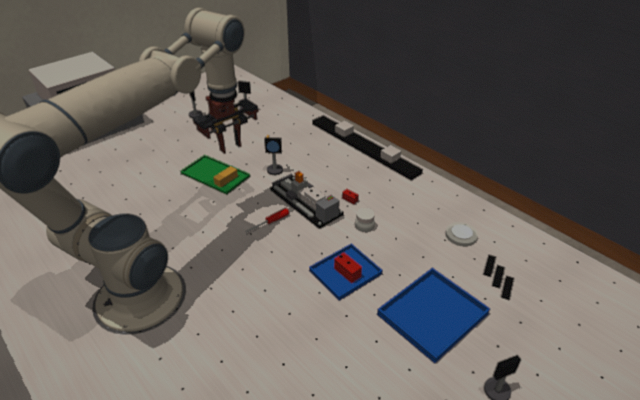

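The pointer holds in the green (top (334.4,191.4), unchanged after release). The riser is flat, in contact with jaw and plunger. The spacer lies in the small tray at (396,233), and the other items are where they were. Handing in.

```bash
python3 -c "
from plant import bot
print(bot.hand_in())"
```

```text
the job is handed in; nothing more can be done
None
```

The job is done and handed in at about 29 s of the 72 s allowed; the hand-in reports no verdict.

- **Spacer:** I took it out of the caliper and laid it flat in the 150 × 130 mm blue tray.
- **Riser:** I opened the jaw about 44 mm, then set the riser upright and lengthwise on the bed. Its step faces the jaw, and I let go of it there.
- **Jaw:** I slid it shut by its orange grip until the plunger was about 5 mm in. The largest force reading was about 14 N.

**Last checks:**
- The pointer stayed mid-green after I let go and withdrew. It had moved about 6.7 mm by pixels, where one pixel is about 3 mm. Jaw travel and spring force both gave about 5 mm, so the readings differ slightly but all lie in the green.
- The brass block, lens mount, jar and screwdriver look unmoved in the last pictures. The gripper was clear of everything at hand-in.
- The two cameras disagreed by 2–6 mm on some points. The grips on the spacer, jaw and riser came out where the top camera put them.

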